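# Stand the fallen tube rack up on the shaker and lock it under the hold-down bail

### The job

The empty wire tube rack has fallen onto its long side on the platform of the bench shaker. Make it ready to run, by gentle pushing only, with nothing gripped and the rack never lifted off the mat: tip the rack up onto its feet by pushing on its upper edge, push it back square against the fence at the rear of the platform, then swing the wire hold-down bail over towards the front of the shaker until it is right down in front of the rack. Leave the other things on the bench where they stand.

Things in the scene. Friction and masses are not known exactly. Their poses are not given: they have to be found in the camera images.
- shaker: Low white bench shaker, fixed; origin on the bench top under its middle, x from its control panel (facing the robot) to its rear, y to its left. Aluminium platform 250 mm along x, 303 mm along y, side edges 4 mm above the mat. Rubber mat on it: top 80 mm above the origin, x = -122 to +118 mm; it grips well (friction about 0.75): pushed high up, the rack tips and does not slide.
- fence_foot (a point): Middle of the foot of the fence, on its front face at mat height (shaker x = +95 mm, z = 80 mm). The fence is an upright plate across the rear of the platform, 262 mm along y, 50 mm high; two ears 68 mm high at its ends carry the bail. With the rack standing home against the fence, the rack's origin is 38 mm in front of this point and within about 20 mm of it sideways.
- rack: Empty white wire tube rack, 76 x 230 x 74 mm, about 0.22 kg. Origin at the centre of its underside, z to its open top, y along its length. Its long sides (x = -38 and +38 mm) act as closed walls 6 mm thick, 74 mm high; the open top is a grid with 19 mm holes. It starts lying on its x = -38 mm side, top facing the robot, underside to the fence, x up. Stood up, its x points to the rear.
- rack_edge (a point): Middle of the rack's upper near edge as it lies, 76 mm above the mat (x = +38, z = 74 mm in the rack's frame): the edge to push towards the fence. Once the rack has turned past about 50 degrees it falls onto its feet by itself. It then stands 15 to 35 mm in front of the fence, a little askew; push it back at its front wall (x = -38 mm), low, under 40 mm above the mat, or it tips.
- rack_heel (a point): Middle of the edge about which the rack tips (x = -38 mm, z = 0 in the rack's frame). It lies on the mat at the start and stays on it all through the tipping and pushing.
- bail (a joint): Angle of the wire hold-down bail, rad: 0 down at its stop in front of the standing rack, 1.73 straight up, 1.98 rear stop; it starts leaning back 5 to 12 degrees. Axis along the shaker's y at its x = +100, z = 140 mm. Slightly stiff (under 1 N at the bar): stays put near upright, sinks down by itself in about 2 s once forward of about 1.1. If the rack is not home its bar lands on the rack.
- bail_bar (a point): Middle of the bail's cross bar, 92 mm from the bail's axis: level wire 6 mm thick, 250 mm long along the shaker's y, black rubber sleeve 10 mm thick over the middle 100 mm; wire arms at the shaker's y = -138 and +138 mm. Up, the bar is about 232 mm above the bench, free to reach from above and behind; down, 125 mm above the bench, 86 mm in front of the fence.
- vial_0: Small amber vial, 22 mm in diameter and 53 mm tall, standing on the bench at the front left of the shaker; bystander. Origin at the centre of its foot.
- vial_5: Small white vial, 22 mm in diameter and 35 mm tall, standing on the bench left of the shaker; bystander. Origin at the centre of its foot.
- vial_2: Small white vial, 22 mm in diameter and 37 mm tall, standing on the bench in front of the shaker, to the right; bystander. Origin at the centre of its foot.
- timer: Small white timer, 46 x 56 x 63 mm, standing on the bench left of the shaker; bystander. Origin at the centre of its foot.
- tape_roll: Roll of tape, 70 mm in diameter and 19 mm high, lying on the bench at the front right; bystander. Origin at the centre of its underside.
- pen_blue: Slim pen, 133 mm long, lying on the bench in front of the shaker; bystander. Origin at the centre of its underside.

How it is judged:
By the outcome, as a careful person would: the job done as asked, in the order asked, and still so for the second after the job is handed in, with the robot touching nothing.
It also fails if it takes over 58 s, if anything falls off the work surface, if the arm or the gripper's body presses on something with over 40 N, if the wrist force passes 120 N, or if a joint passes its speed limit or range.

### The arm

A 7-joint arm with a two-finger parallel gripper is mounted at the origin on a cart in front of the work surface, level with it; the furniture and walls round the work are solid. World frame = base frame: x ahead of the robot, y to its left, z up, the work surface at z = 0. Lengths are in m, angles in rad, forces in N, time in s.
With the tool pointing down it reaches from about 0.4 to 0.875 m from the base axis. Payload 19.3 kg.
Tool frame: the origin (TCP) lies midway between the tips of the shut fingers; the grasp point (between the pads) lies bot.pinch_z behind it (bot.pinch_z is the distance from the TCP to the grasp point, in m); z points along the fingers, y is the line along which they close (so a half turn about z gives the same grasp; the last joint's range is limited). The gripper opens to 85 mm and grips with 20 to 120 N. Pads are 22 mm wide; open, the fingers measure 114 mm over their backs; the gripper's body (76 mm by 85 mm) begins 54 mm behind the grasp point. The pads swing forward as they close: fully open they stand 13 mm farther back than shut.
Start: joints at [1.079, 0.521, -0.036, 1.599, 0.021, 1.021, -0.113], TCP at [0.256, -0.57, 0.231] pointing down, gripper open.
Joint ranges: [-2.91, 2.91], [-0.3, 2.13], [-1.5, 1.42], [0.17, 2.43], [-1.26, 4.41], [0.16, 1.93], [-2.52, 2.52]. Speed limits (rad/s): [1.89, 1.89, 2.39, 2.39, 3.01, 3.01, 3.01].

### API

Orientations are given as [roll, pitch, yaw] about the fixed x, y, z axes, in that order (R = Rz(yaw) Ry(pitch) Rx(roll)).
In Python, from workcell import readout, grab_frame, camera_info, workorder, bot gives the robot as it stands. The module is installed in compiled form; this text tells all that it offers.
- The arm moves only by the tool drive_tool, never from a script. Its argument "targets" is a list of rows, each an object of numbers: "dx", "dy", "dz": the shift along the tool's x, y, z as a fraction of full scale; "yaw": the turn about the tool's z as a fraction of full scale; "fingers": the closure, from 0 (fully open) to 1 (shut). In form: [{"dx": .., "dy": .., "dz": .., "yaw": .., "fingers": ..}, ...]. A call has 1 to 20 rows; each row shifts and turns the commanded pose from where the row before left it, along the tool's axes as they then stand; what a row does not reach is not made up. Full scale, the value 1, is 0.1 m for a shift and 90 degrees for a turn. A row lasts 1/10 s, in which the tool goes at most 50 mm and 8.59 degrees, less where a joint would pass 70% of its speed; a pose out of reach is approached as far as the arm can. A call with a number of a shift or a turn outside -1 to 1 is refused whole. A call with a gripper value outside its range is refused whole. The fingers move at their own pace and stop on an object; "squeeze" is the grip in N (left out, the last holds). Time passes only in rows, so rows that do not move let the fingers close. It gives the time, the measured TCP pose, the force, the opening and the grip force at its end, in the units of the state.
- readout.observe(): the state, without advancing time (a new reading comes with each control period).
- grab_frame(name): name is "scene" or "top" or "wrist"; returns the picture (480x640x3 uint8, blue, green, red); there is no depth.
- camera_info(name): a dict with "fx", "fy", "cx", "cy" (pixels), "T" (4x4, takes a point from camera to world coordinates); the wrist camera has in their place "hand_eye" (4x4, takes a point from camera to tool coordinates, whose origin is the TCP and whose axes are the flange's). Camera axes: x right, y up, looking along -z (the intrinsics and any distortion apply to the point x, -y, -z); pixel columns grow to the right and rows downward; lengths in m; the calibration is good to about 2 mm. A picture is of the moment at which its call begins: read the wrist's pose just before it. camera_info takes no time and is no camera call.
- workorder.job_done(): hands the job in; it is judged then, once.
The state is a dict: "clock": time; "qpos": joint angles; "qd": joint speeds; "joint_efforts": joint torques, N m; "position": TCP position; "tool_rot": TCP orientation; "force": force on the tool from outside, world axes, zero at the start; "moment": the same for the moment, N m; "grip_width": finger opening in m; "finger_force": force on a finger pad.
Only numpy, scipy, OpenCV 4.12 (cv2) and the standard library are available. Lean on these libraries where they do the work, as an engineer would, in place of code of your own. Each camera call takes 0.05 s, during which the arm holds its last target. There are 200 camera calls.

## Working session

There is one attempt and no reset: what is moved stays moved. The work goes in short steps, Python scripts to look and compute and a tool call to move; the robot and the scene stay as the last step left them, time stands still between calls to the robot, and variables do not carry over. Pictures are saved under pics/ and viewed, at most 12 in all, crops included, and the job is handed in when it is done.

Besides the shell and the picture viewer there is one more tool, called after "Request:" in YAML: its name, and indented under it one key for each argument. drive_tool: Moves the arm, as the interface text tells. Shift numbers are shares of 0.1 m and turn numbers shares of 90 degrees, none past 1 either way. Its arguments: {"type":"object","properties":{"targets":{"type":"array","items":{"type":"object","properties":{"dx":{"type":"number","minimum":-1,"maximum":1},"dy":{"type":"number","minimum":-1,"maximum":1},"dz":{"type":"number","minimum":-1,"maximum":1},"yaw":{"type":"number","minimum":-1,"maximum":1},"fingers":{"type":"number"}}}},"squeeze":{"type":"number"}},"required":["targets"]}

```bash
mkdir -p pics; python3 - <<'E'
from workcell import readout, grab_frame, camera_info, bot
import cv2,numpy as np
np.set_printoptions(precision=4,suppress=True)
s=readout.observe();print(s['clock'],s['position'],s['tool_rot'],s['grip_width'],bot.pinch_z)
for n in ("scene","top"):
    cv2.imwrite(f"pics/{n}0.png",grab_frame(n)); print(n,camera_info(n))
print(camera_info("wrist"))
E
```

```text
0.0 [ 0.2557 -0.5699  0.2307] [-3.1404  0.0001  0.4218] 0.08522514282825222 0.0187
scene {'fx': 542.0574907853423, 'fy': 542.0574907853423, 'cx': 311.9066494824474, 'cy': 240.53419052629337, 'T': array([[-0.7494,  0.292 , -0.5943, -0.1925],
       [-0.6621, -0.3286,  0.6735,  0.7874],
       [ 0.0013,  0.8982,  0.4396,  0.6712],
       [ 0.    ,  0.    ,  0.    ,  1.    ]])}
top {'fx': 435.3773905235302, 'fy': 435.3773905235302, 'cx': 327.7008953728895, 'cy': 235.13193615946378, 'T': array([[ 0.0718,  0.9764, -0.2037,  0.3478],
       [-0.9974,  0.0705, -0.0138, -0.0236],
       [ 0.0009,  0.2042,  0.9789,  0.9669],
       [ 0.    ,  0.    ,  0.    ,  1.    ]])}
{'fx': 341.2848569535958, 'fy': 341.2848569535958, 'cx': 318.5941878226558, 'cy': 241.33108652315187, 'hand_eye': array([[-0.0001,  0.9644,  0.2643,  0.066 ],
       [ 1.    ,  0.    ,  0.0002,  0.0005],
       [ 0.0002,  0.2643, -0.9644, -0.1421],
       [ 0.    ,  0.    ,  0.    ,  1.    ]])}
```

View pics/scene0.png

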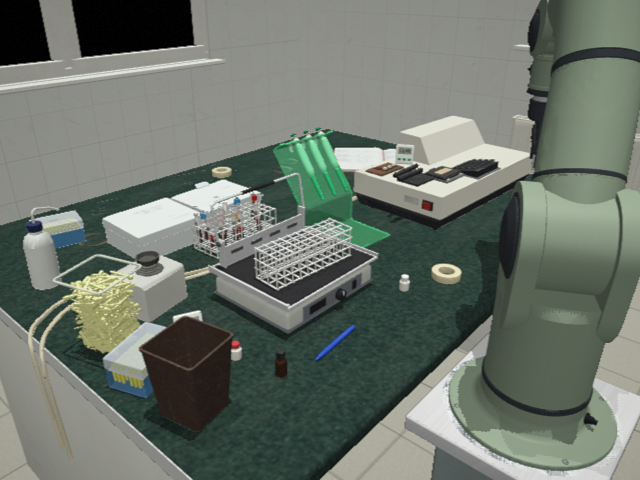

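View pics/top0.png

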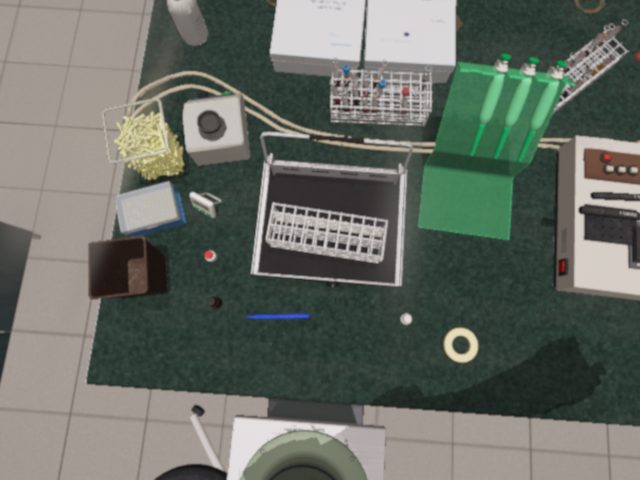

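The pictures show the shaker (top view about x 250–410, y 160–285), the rack lying on its mat slightly askew, and the bail leaning back (bar at about y 137). I'll enlarge both views to measure.

```bash
python3 - <<'E'
import cv2
a=cv2.imread("pics/top0.png")[120:295,240:425]; cv2.imwrite("pics/topc.png",cv2.resize(a,(740,700))[:600] if 0 else cv2.resize(a,None,fx=3.4,fy=3.4,interpolation=cv2.INTER_CUBIC))
b=cv2.imread("pics/scene0.png")[165:335,190:390]; cv2.imwrite("pics/scc.png",cv2.resize(b,None,fx=3.5,fy=3.5,interpolation=cv2.INTER_CUBIC))
E
```

```text
(no output)
```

View pics/topc.png

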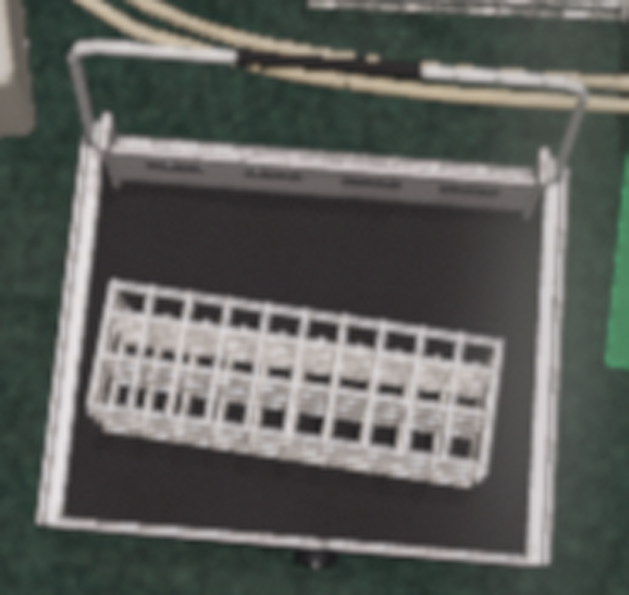

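View pics/scc.png

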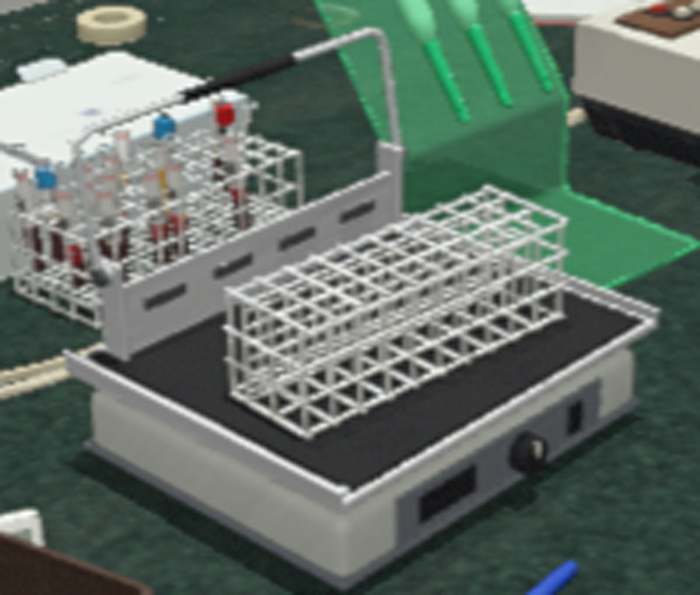

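Both crops agree: the fence foot, platform corners, rack upper face and bail sleeve are all visible. I'll triangulate them and fit the poses.

```bash
cat > h.py <<'E'
import numpy as np
from workcell import camera_info
from scipy.optimize import least_squares
np.set_printoptions(precision=4,suppress=True)
C={n:camera_info(n) for n in("scene","top")}
def proj(n,P):
    c=C[n];T=c['T'];p=(np.asarray(P)-T[:3,3])@T[:3,:3]
    return np.stack([c['cx']+c['fx']*p[...,0]/-p[...,2],c['cy']-c['fy']*p[...,1]/-p[...,2]],-1)
def T_(u,v):return (240+u/3.4,120+v/3.4)
def S_(u,v):return (190+u/3.5,165+v/3.5)
def tri(t,s):
    return least_squares(lambda X:np.r_[proj('top',X)-t,proj('scene',X)-s],[.6,0,.1])
def place(p,L):
    x,y,a=p;c,s=np.cos(a),np.sin(a);L=np.asarray(L)
    return np.stack([x+c*L[...,0]-s*L[...,1],y+s*L[...,0]+c*L[...,1],L[...,2]],-1)
E
python3 - <<'E'
from h import *
obs={'FL':((-.125,.1515,.084),T_(40,523),S_(345,497)),'FR':((-.125,-.1515,.084),T_(548,562),S_(657,318)),
'fl':((.095,.131,.08),T_(118,187),S_(125,358)),'fr':((.095,-.131,.08),T_(530,217),None)}
# rack local: origin = plan position of heel-edge mid; x to rear; y left
robs={'rl':((0,.115,.156),T_(113,280),S_(228,290)),'rr':((0,-.115,.156),T_(502,340),S_(488,187)),
'nl':((-.074,.115,.156),T_(90,412),S_(310,330)),'nr':((-.074,-.115,.156),T_(487,478),S_(567,220)),'nlb':((-.074,.115,.08),T_(105,432),S_(308,437)),'nrb':((-.074,-.115,.08),T_(470,487),S_(562,315))}
def fit(o,p0):
    def f(p):
        r=[]
        for L,t,s in o.values():
            P=place(p,L)
            r.append(proj('top',P)-t)
            if s: r.append(proj('scene',P)-s)
        return np.concatenate(r)
    r=least_squares(f,p0,loss='soft_l1');print(r.x,np.round(f(r.x),1));return r.x
sp=fit(obs,[.6,0,0]);rp=fit(robs,[.6,0,0])
for k,(L,t,s) in {**obs,**robs}.items():
    if s: r=tri(t,s);print(k,r.x,r.cost)
for k,t,s in (('sleeveL',T_(238,58),S_(185,97)),('sleeveR',T_(422,70),S_(297,60)),('endR',T_(583,88),S_(378,35))):
    r=tri(t,s);print(k,r.x,r.cost)
c,s_=np.cos(sp[2]),np.sin(sp[2]);R=np.array([[c,s_],[-s_,c]])
print('rack heel in shaker',R@(rp[:2]-sp[:2]),rp[2]-sp[2])
print('edge in world',place(rp,(-.074,0,.156)),'fence',place(sp,(.095,0,.08)))
E
```

```text
[ 0.5633 -0.0158 -0.0137] [-0.2 -0.1  0.7 -1.2 -0.7  1.2  1.9 -2.3 -0.9 -2.2  0.1  0.2 -0.  -1. ]
[ 0.5635 -0.0117 -0.0752] [-2.9  0.4 -0.5 -0.4  0.9 -0.2  1.1 -1.4 -2.9 -1.2 -0.8  0.1  0.6 -3.
  1.9 -1.5 -2.1  0.   0.7  1.7  0.9  0.   2.2  0.8]
FL [0.441 0.138 0.081] 0.10711312184827983
FR [ 0.4406 -0.1677  0.0755] 0.38776515005605117
fl [0.6574 0.1131 0.0803] 1.4448758523486849
rl [0.575  0.0984 0.1521] 0.09254625373198391
rr [ 0.5557 -0.1248  0.1525] 0.13823472498796807
nl [0.4981 0.1041 0.1539] 0.7360174204930506
nr [ 0.4784 -0.1183  0.1533] 3.785300481169812
nlb [0.5003 0.1055 0.0814] 1.2150509082663539
nrb [ 0.4821 -0.1176  0.0828] 0.925412401659493
sleeveL [0.6803 0.0322 0.2307] 0.16510575112067757
sleeveR [ 0.68   -0.0668  0.2298] 0.09945220285901583
endR [ 0.6799 -0.1525  0.2244] 0.8546578242726732
rack heel in shaker [0.0002 0.0041] -0.061408111418405305
edge in world [ 0.4897 -0.0061  0.156 ] fence [ 0.6583 -0.0171  0.08  ]
```

Measurements agree with the given sizes: rack edge about z 0.154, bar z 0.23, fence at x≈0.658. I'll turn the tool to yaw≈π with the camera on the robot side, fingers shut.

Request:
drive_tool:
  targets:
    - {"yaw": -0.0954,"fingers": 1}
    - {"yaw": -0.0954,"fingers": 1}
    - {"yaw": -0.0954,"fingers": 1}
    - {"yaw": -0.0954,"fingers": 1}
    - {"yaw": -0.0954,"fingers": 1}
    - {"yaw": -0.0954,"fingers": 1}
    - {"yaw": -0.0954,"fingers": 1}
    - {"yaw": -0.0954,"fingers": 1}
    - {"yaw": -0.0954,"fingers": 1}
    - {"yaw": -0.0954,"fingers": 1}
    - {"yaw": -0.0954,"fingers": 1}
    - {"yaw": -0.0954,"fingers": 1}
    - {"yaw": -0.0954,"fingers": 1}
    - {"yaw": -0.0954,"fingers": 1}
    - {"yaw": -0.0954,"fingers": 1}
    - {"yaw": -0.0954,"fingers": 1}
    - {"yaw": -0.0954,"fingers": 1}
    - {"yaw": -0.0954,"fingers": 1}
    - {"yaw": -0.007,"fingers": 1}

```text
invalid input
```

Request:
drive_tool:
  targets:
    - {"dx": 0,"dy": 0,"dz": 0,"yaw": -0.09,"fingers": 1}
  squeeze: 20

```text
clock: 0.2
position: [0.2559, -0.57, 0.2309]
tool_rot: [-3.141, 0.0, 0.564]
force: [0.4, 0.4, -0.6]
grip_width: 0.073
finger_force: 0.0
```

Request:
drive_tool:
  targets:
    - {"dx": 0,"dy": 0,"dz": 0,"yaw": -0.095,"fingers": 1}
    - {"dx": 0,"dy": 0,"dz": 0,"yaw": -0.095,"fingers": 1}
    - {"dx": 0,"dy": 0,"dz": 0,"yaw": -0.095,"fingers": 1}
    - {"dx": 0,"dy": 0,"dz": 0,"yaw": -0.095,"fingers": 1}
    - {"dx": 0,"dy": 0,"dz": 0,"yaw": -0.095,"fingers": 1}
    - {"dx": 0,"dy": 0,"dz": 0,"yaw": -0.095,"fingers": 1}
    - {"dx": 0,"dy": 0,"dz": 0,"yaw": -0.095,"fingers": 1}
    - {"dx": 0,"dy": 0,"dz": 0,"yaw": -0.095,"fingers": 1}
    - {"dx": 0,"dy": 0,"dz": 0,"yaw": -0.095,"fingers": 1}
    - {"dx": 0,"dy": 0,"dz": 0,"yaw": -0.095,"fingers": 1}
    - {"dx": 0,"dy": 0,"dz": 0,"yaw": -0.095,"fingers": 1}
    - {"dx": 0,"dy": 0,"dz": 0,"yaw": -0.095,"fingers": 1}
    - {"dx": 0,"dy": 0,"dz": 0,"yaw": -0.095,"fingers": 1}
    - {"dx": 0,"dy": 0,"dz": 0,"yaw": -0.095,"fingers": 1}
    - {"dx": 0,"dy": 0,"dz": 0,"yaw": -0.095,"fingers": 1}
    - {"dx": 0,"dy": 0,"dz": 0,"yaw": -0.095,"fingers": 1}
    - {"dx": 0,"dy": 0,"dz": 0,"yaw": -0.095,"fingers": 1}
    - {"dx": 0,"dy": 0,"dz": 0,"yaw": -0.019,"fingers": 1}

```text
clock: 2.0
position: [0.2556, -0.5701, 0.2309]
tool_rot: [3.141, -0.0, 3.133]
force: [-1.0, 1.4, 0.5]
grip_width: -0.0003
finger_force: 0.0
```

Request:
drive_tool:
  targets:
    - {"dx": -0.09,"dy": 0.28,"dz": 0,"yaw": 0,"fingers": 1}
    - {"dx": -0.09,"dy": 0.28,"dz": 0,"yaw": 0,"fingers": 1}
    - {"dx": -0.09,"dy": 0.28,"dz": 0,"yaw": 0,"fingers": 1}
    - {"dx": -0.09,"dy": 0.28,"dz": 0,"yaw": 0,"fingers": 1}
    - {"dx": -0.09,"dy": 0.28,"dz": 0,"yaw": 0,"fingers": 1}
    - {"dx": -0.09,"dy": 0.28,"dz": 0,"yaw": 0,"fingers": 1}
    - {"dx": -0.09,"dy": 0.28,"dz": 0,"yaw": 0,"fingers": 1}
    - {"dx": -0.09,"dy": 0.28,"dz": 0,"yaw": 0,"fingers": 1}
    - {"dx": -0.09,"dy": 0.28,"dz": 0,"yaw": 0,"fingers": 1}
    - {"dx": -0.09,"dy": 0.28,"dz": 0,"yaw": 0,"fingers": 1}
    - {"dx": -0.09,"dy": 0.28,"dz": 0,"yaw": 0,"fingers": 1}
    - {"dx": -0.09,"dy": 0.28,"dz": 0,"yaw": 0,"fingers": 1}
    - {"dx": -0.09,"dy": 0.28,"dz": 0,"yaw": 0,"fingers": 1}
    - {"dx": -0.09,"dy": 0.28,"dz": 0,"yaw": 0,"fingers": 1}
    - {"dx": -0.09,"dy": 0.28,"dz": 0,"yaw": 0,"fingers": 1}
    - {"dx": -0.09,"dy": 0.28,"dz": 0,"yaw": 0,"fingers": 1}
    - {"dx": -0.09,"dy": 0.28,"dz": 0,"yaw": 0,"fingers": 1}
    - {"dx": -0.09,"dy": 0.28,"dz": 0,"yaw": 0,"fingers": 1}
    - {"dx": -0.09,"dy": 0.28,"dz": 0,"yaw": 0,"fingers": 1}
    - {"dx": -0.09,"dy": 0.28,"dz": 0,"yaw": 0,"fingers": 1}

```text
clock: 4.0
position: [0.4426, -0.0113, 0.2313]
tool_rot: [-3.142, 0.0, 3.126]
force: [0.5, -0.2, 0.0]
grip_width: 0.0001
finger_force: 0.0
```

Request:
drive_tool:
  targets:
    - {"dx": 0,"dy": 0,"dz": 0.2,"yaw": 0,"fingers": 1}
    - {"dx": 0,"dy": 0,"dz": 0.2,"yaw": 0,"fingers": 1}
    - {"dx": 0,"dy": 0,"dz": 0.2,"yaw": 0,"fingers": 1}
    - {"dx": 0,"dy": 0,"dz": 0.2,"yaw": 0,"fingers": 1}
    - {"dx": -0.1,"dy": 0,"dz": 0.03,"yaw": 0,"fingers": 1}
    - {"dx": -0.1,"dy": 0,"dz": 0,"yaw": 0,"fingers": 1}
    - {"dx": -0.05,"dy": 0,"dz": 0,"yaw": 0,"fingers": 1}
    - {"dx": -0.0,"dy": 0,"dz": 0,"yaw": 0,"fingers": 1}

```text
clock: 4.8
position: [0.4687, -0.0125, 0.149]
tool_rot: [3.141, 0.001, 3.129]
force: [0.4, -0.4, -0.3]
grip_width: -0.0
finger_force: 0.0
```

```bash
python3 - <<'E'
from workcell import grab_frame
import cv2
a=grab_frame("wrist"); b=grab_frame("scene")[150:340,190:390]
b=cv2.resize(b,None,fx=2,fy=2);a=cv2.resize(a,(400,300))
import numpy as np
h=np.zeros((380,800,3),np.uint8);h[:300,:400]=a;h[:,400:]=b
cv2.imwrite("pics/c1.png",h)
E
```

```text
(no output)
```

View pics/c1.png

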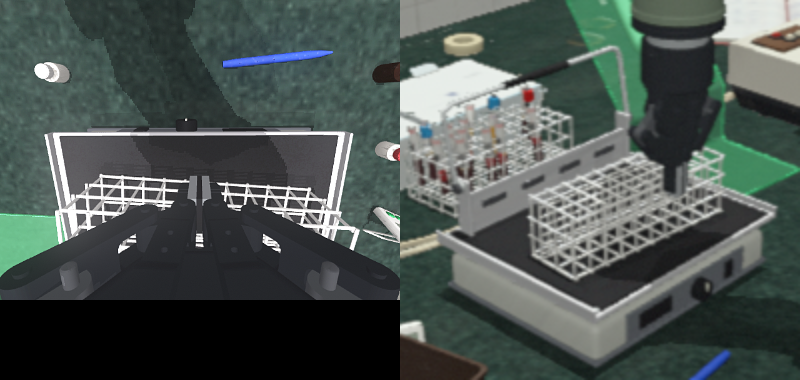

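The right half shows the finger tip just in front of the rack's upper near edge; the left half (wrist view) shows the tip at (200,185), by the near edge line at about y 180. I'll tip it along the arc, up to about 40°.

Request:
drive_tool:
  targets:
    - {"dx": -0.05,"dy": 0,"dz": 0,"yaw": 0,"fingers": 1}
    - {"dx": -0.05,"dy": 0,"dz": 0,"yaw": 0,"fingers": 1}
    - {"dx": -0.043,"dy": 0,"dz": -0.039,"yaw": 0,"fingers": 1}
    - {"dx": -0.043,"dy": 0,"dz": -0.039,"yaw": 0,"fingers": 1}
    - {"dx": -0.043,"dy": 0,"dz": -0.039,"yaw": 0,"fingers": 1}
    - {"dx": -0.049,"dy": 0,"dz": -0.03,"yaw": 0,"fingers": 1}
    - {"dx": -0.049,"dy": 0,"dz": -0.03,"yaw": 0,"fingers": 1}
    - {"dx": -0.049,"dy": 0,"dz": -0.03,"yaw": 0,"fingers": 1}
    - {"dx": -0.052,"dy": 0,"dz": -0.02,"yaw": 0,"fingers": 1}
    - {"dx": -0.052,"dy": 0,"dz": -0.02,"yaw": 0,"fingers": 1}
    - {"dx": -0.052,"dy": 0,"dz": -0.02,"yaw": 0,"fingers": 1}

```text
clock: 6.0
position: [0.5211, -0.0133, 0.1751]
tool_rot: [3.142, 0.0, 3.13]
force: [-0.9, -0.1, -0.2]
grip_width: 0.0
finger_force: 0.2
```

```bash
cat > look.py <<'E'
import sys,cv2,numpy as np
from workcell import grab_frame
a=cv2.resize(grab_frame("top")[120:300,235:435],(400,360)); b=cv2.resize(grab_frame("scene")[150:340,190:390],(400,380))
h=np.zeros((380,800,3),np.uint8);h[:360,:400]=a;h[:,400:]=b
cv2.imwrite(sys.argv[1],h)
E
python3 look.py pics/c2.png
```

```text
(no output)
```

View pics/c2.png

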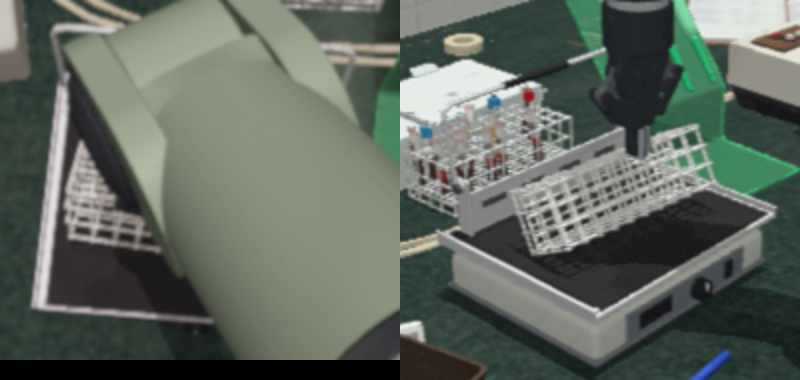

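The right half shows the rack tipped about 30° with the finger at its upper edge. I'll carry on past the balance point.

Request:
drive_tool:
  targets:
    - {"dx": -0.05,"dy": 0,"dz": -0.01,"yaw": 0,"fingers": 1}
    - {"dx": -0.05,"dy": 0,"dz": -0.01,"yaw": 0,"fingers": 1}
    - {"dx": -0.05,"dy": 0,"dz": -0.01,"yaw": 0,"fingers": 1}
    - {"dx": -0.05,"dy": 0,"dz": 0,"yaw": 0,"fingers": 1}
    - {"dx": -0.05,"dy": 0,"dz": 0,"yaw": 0,"fingers": 1}
    - {"dx": -0.05,"dy": 0,"dz": 0,"yaw": 0,"fingers": 1}
    - {"dx": -0.05,"dy": 0,"dz": 0,"yaw": 0,"fingers": 1}
    - {"dx": -0.05,"dy": 0,"dz": 0,"yaw": 0,"fingers": 1}
    - {"dx": -0.05,"dy": 0,"dz": 0,"yaw": 0,"fingers": 1}
    - {"dx": 0,"dy": 0,"dz": 0,"yaw": 0,"fingers": 1}
    - {"dx": 0,"dy": 0,"dz": 0,"yaw": 0,"fingers": 1}

```text
clock: 7.2
position: [0.5655, -0.0137, 0.1779]
tool_rot: [3.141, -0.0, 3.13]
force: [-0.1, 0.9, -0.3]
grip_width: -0.0001
finger_force: 0.0
```

```bash
python3 look.py pics/c3.png
```

```text
(no output)
```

View pics/c3.png

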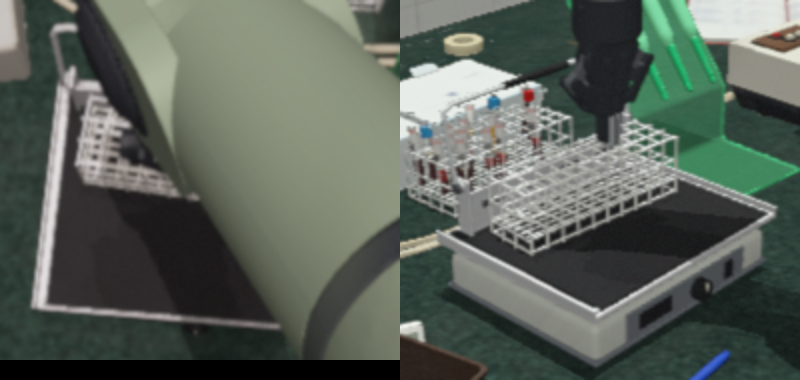

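The rack now stands on its feet in front of the fence (right half, front foot from about (530,250) to (675,190)). Next I'll back off, open the fingers as a two-point pusher and go down low.

Request:
drive_tool:
  targets:
    - {"dx": 0.15,"dy": 0,"dz": -0.05,"yaw": 0,"fingers": 1}
    - {"dx": 0.2,"dy": 0,"dz": 0,"yaw": 0,"fingers": 0}
    - {"dx": 0.25,"dy": 0,"dz": 0,"yaw": 0,"fingers": 0}
    - {"dx": 0.1,"dy": 0,"dz": 0.1,"yaw": 0,"fingers": 0}
    - {"dx": 0,"dy": -0.03,"dz": 0.2,"yaw": 0,"fingers": 0}
    - {"dx": 0,"dy": 0,"dz": 0.2,"yaw": 0,"fingers": 0}
    - {"dx": 0,"dy": 0,"dz": 0.2,"yaw": 0,"fingers": 0}
    - {"dx": 0,"dy": 0,"dz": 0.18,"yaw": 0,"fingers": 0}
    - {"dx": 0,"dy": 0,"dz": 0,"yaw": 0,"fingers": 0}
    - {"dx": -0.1,"dy": 0,"dz": 0,"yaw": 0,"fingers": 0}
    - {"dx": -0.1,"dy": 0,"dz": 0,"yaw": 0,"fingers": 0}
    - {"dx": -0.1,"dy": 0,"dz": 0,"yaw": 0,"fingers": 0}
    - {"dx": -0.05,"dy": 0,"dz": 0,"yaw": 0,"fingers": 0}
    - {"dx": -0.05,"dy": 0,"dz": 0,"yaw": 0,"fingers": 0}
    - {"dx": -0.05,"dy": 0,"dz": 0,"yaw": 0,"fingers": 0}
    - {"dx": -0.05,"dy": 0,"dz": 0,"yaw": 0,"fingers": 0}

```text
clock: 8.9
position: [0.5459, -0.0166, 0.095]
tool_rot: [-3.142, -0.0, 3.13]
force: [0.8, 0.9, -0.5]
grip_width: 0.0855
finger_force: 0.0
```

Request:
drive_tool:
  targets:
    - {"dx": -0.03,"dy": 0,"dz": 0,"yaw": 0,"fingers": 0}
    - {"dx": -0.03,"dy": 0,"dz": 0,"yaw": 0,"fingers": 0}
    - {"dx": -0.03,"dy": 0,"dz": 0,"yaw": 0,"fingers": 0}
    - {"dx": -0.03,"dy": 0,"dz": 0,"yaw": 0,"fingers": 0}
    - {"dx": -0.03,"dy": 0,"dz": 0,"yaw": 0,"fingers": 0}
    - {"dx": -0.03,"dy": 0,"dz": 0,"yaw": 0,"fingers": 0}

```text
clock: 9.5
position: [0.5638, -0.0168, 0.095]
tool_rot: [-3.142, -0.0, 3.13]
force: [-1.6, -0.7, 0.1]
grip_width: 0.0853
finger_force: 0.0
```

```bash
python3 look.py pics/c4.png
```

```text
(no output)
```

View pics/c4.png

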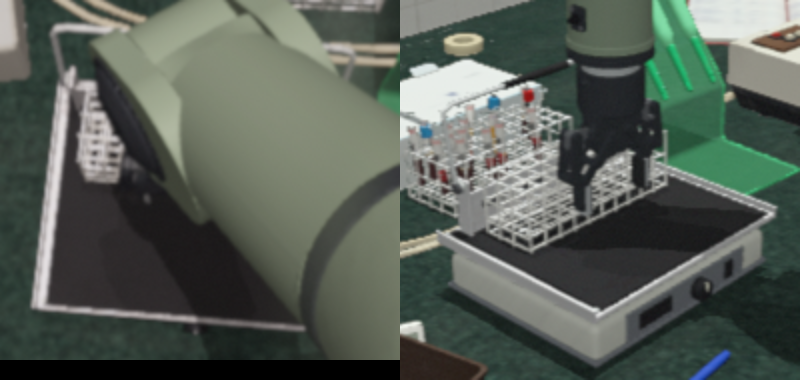

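The rack stands upright and is sliding back with both fingers on its front wall (force about 1.6 N). I'll push on in small steps until the force shows the fence.

Request:
drive_tool:
  targets:
    - {"dx": -0.02,"dy": 0,"dz": 0,"yaw": 0,"fingers": 0}
    - {"dx": -0.02,"dy": 0,"dz": 0,"yaw": 0,"fingers": 0}
    - {"dx": -0.02,"dy": 0,"dz": 0,"yaw": 0,"fingers": 0}
    - {"dx": 0,"dy": 0,"dz": 0,"yaw": 0,"fingers": 0}

```text
clock: 10.0
position: [0.5699, -0.0168, 0.095]
tool_rot: [3.141, 0.0, 3.13]
force: [-1.5, 0.4, -0.2]
grip_width: 0.0855
finger_force: 0.0
```

Request:
drive_tool:
  targets:
    - {"dx": -0.02,"dy": 0,"dz": 0,"yaw": 0,"fingers": 0}
    - {"dx": 0,"dy": 0,"dz": 0,"yaw": 0,"fingers": 0}

```text
clock: 10.2
position: [0.5718, -0.0169, 0.095]
tool_rot: [3.142, 0.0, 3.13]
force: [-0.5, 0.5, -0.6]
grip_width: 0.0855
finger_force: 0.1
```

Request:
drive_tool:
  targets:
    - {"dx": -0.02,"dy": 0,"dz": 0,"yaw": 0,"fingers": 0}
    - {"dx": 0,"dy": 0,"dz": 0,"yaw": 0,"fingers": 0}

```text
clock: 10.4
position: [0.5737, -0.017, 0.095]
tool_rot: [-3.142, -0.0, 3.13]
force: [-0.7, -0.3, -0.1]
grip_width: 0.0853
finger_force: 0.0
```

Request:
drive_tool:
  targets:
    - {"dx": -0.01,"dy": 0,"dz": 0,"yaw": 0,"fingers": 0}
    - {"dx": 0,"dy": 0,"dz": 0,"yaw": 0,"fingers": 0}

```text
clock: 10.6
position: [0.5738, -0.017, 0.0948]
tool_rot: [-3.141, -0.002, 3.13]
force: [-7.8, -1.0, 2.5]
grip_width: 0.0855
finger_force: 0.1
```

The force rose to 8 N at TCP x 0.574, so the rack is against the fence. I'll back off, rise, shut the fingers and check.

Request:
drive_tool:
  targets:
    - {"dx": 0.05,"dy": 0,"dz": 0,"yaw": 0,"fingers": 0}
    - {"dx": 0.15,"dy": 0,"dz": 0,"yaw": 0,"fingers": 0}
    - {"dx": 0.3,"dy": 0,"dz": 0,"yaw": 0,"fingers": 0}
    - {"dx": 0.3,"dy": 0,"dz": -0.3,"yaw": 0,"fingers": 1}
    - {"dx": 0.3,"dy": 0,"dz": -0.4,"yaw": 0,"fingers": 1}
    - {"dx": 0,"dy": 0,"dz": -0.4,"yaw": 0,"fingers": 1}
    - {"dx": 0,"dy": 0,"dz": -0.4,"yaw": 0,"fingers": 1}
    - {"dx": 0,"dy": 0,"dz": -0.35,"yaw": 0,"fingers": 1}

```text
clock: 11.4
position: [0.4645, -0.0155, 0.2822]
tool_rot: [-3.141, 0.002, 3.13]
force: [-0.0, -0.3, -0.6]
grip_width: 0.0123
finger_force: 0.0
```

```bash
python3 - <<'E'
import cv2,numpy as np
from workcell import grab_frame
cv2.imwrite("pics/top5.png",grab_frame("top"));b=grab_frame("scene");cv2.imwrite("pics/sc5.png",b)
cv2.imwrite("pics/c5.png",cv2.resize(b[165:335,190:390],None,fx=3.5,fy=3.5,interpolation=cv2.INTER_CUBIC))
E
```

```text
(no output)
```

View pics/c5.png

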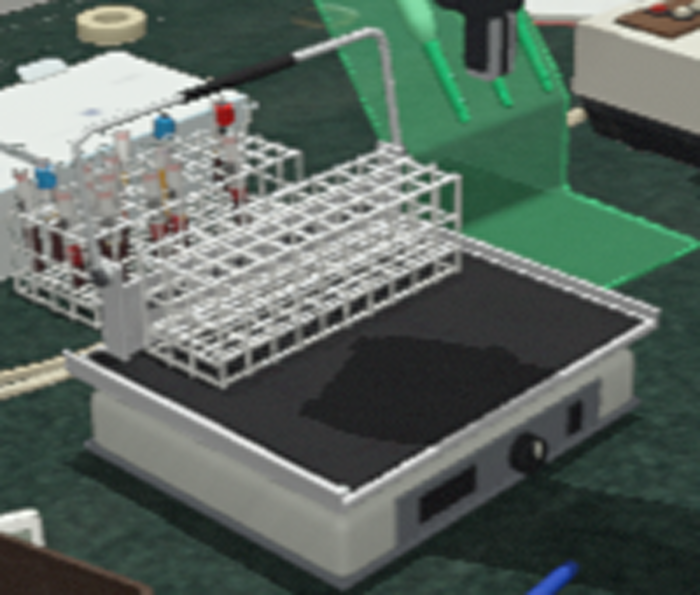

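The rack stands upright against the fence; its front foot corners are at crop (222,387) and (460,270), and the top front right corner is at (460,177). I'll check squareness numerically.

```bash
python3 - <<'E'
from h import *
def plane(px,z):
    return least_squares(lambda q:proj('scene',np.r_[q,z])-px,[.6,0]).x
for p,z in (((222,387),.081),((460,270),.081),((460,177),.154),((222,300),.154),((345,497),.084),((657,318),.084),((125,358),.08)):
    print(p,z,plane(S_(*p),z))
E
```

```text
(222, 387) 0.081 [0.5856 0.0988]
(460, 270) 0.081 [ 0.5819 -0.1256]
(460, 177) 0.154 [ 0.5797 -0.1221]
(222, 300) 0.154 [0.566  0.1125]
(345, 497) 0.084 [0.4384 0.1416]
(657, 318) 0.084 [ 0.4329 -0.1532]
(125, 358) 0.08 [0.6611 0.1134]
```

The rack is home and square: foot line yaw −0.0165 against shaker −0.014, front wall 76 mm before the fence. Now I'll take the tool over and behind the bail bar.

Request:
drive_tool:
  targets:
    - {"dx": -0.25,"dy": 0,"dz": 0,"yaw": 0,"fingers": 1}
    - {"dx": -0.25,"dy": 0,"dz": 0,"yaw": 0,"fingers": 1}
    - {"dx": -0.25,"dy": 0,"dz": 0,"yaw": 0,"fingers": 1}
    - {"dx": -0.25,"dy": 0,"dz": 0,"yaw": 0,"fingers": 1}
    - {"dx": -0.25,"dy": 0,"dz": 0,"yaw": 0,"fingers": 1}
    - {"dx": -0.25,"dy": 0,"dz": 0,"yaw": 0,"fingers": 1}
    - {"dx": -0.25,"dy": 0,"dz": 0,"yaw": 0,"fingers": 1}
    - {"dx": -0.25,"dy": 0,"dz": 0,"yaw": 0,"fingers": 1}
    - {"dx": -0.25,"dy": 0,"dz": 0,"yaw": 0,"fingers": 1}
    - {"dx": -0.23,"dy": 0,"dz": 0,"yaw": 0,"fingers": 1}
    - {"dx": 0,"dy": 0,"dz": 0,"yaw": 0,"fingers": 1}
    - {"dx": 0,"dy": 0,"dz": 0.2,"yaw": 0,"fingers": 1}
    - {"dx": 0,"dy": 0,"dz": 0.2,"yaw": 0,"fingers": 1}
    - {"dx": 0,"dy": 0,"dz": 0.2,"yaw": 0,"fingers": 1}
    - {"dx": 0,"dy": 0,"dz": 0.09,"yaw": 0,"fingers": 1}
    - {"dx": 0,"dy": 0,"dz": 0,"yaw": 0,"fingers": 1}

```text
clock: 13.1
position: [0.712, -0.0187, 0.2099]
tool_rot: [-3.141, -0.002, 3.13]
force: [0.4, 0.2, 0.8]
grip_width: -0.0003
finger_force: 0.0
```

Request:
drive_tool:
  targets:
    - {"dx": 0.055,"dy": 0,"dz": -0.01,"yaw": 0,"fingers": 1}
    - {"dx": 0.055,"dy": 0,"dz": -0.01,"yaw": 0,"fingers": 1}
    - {"dx": 0.055,"dy": 0,"dz": -0.01,"yaw": 0,"fingers": 1}
    - {"dx": 0.055,"dy": 0,"dz": -0.01,"yaw": 0,"fingers": 1}
    - {"dx": 0.055,"dy": 0,"dz": -0.01,"yaw": 0,"fingers": 1}
    - {"dx": 0.055,"dy": 0,"dz": -0.01,"yaw": 0,"fingers": 1}
    - {"dx": 0.063,"dy": 0,"dz": 0.01,"yaw": 0,"fingers": 1}
    - {"dx": 0.063,"dy": 0,"dz": 0.01,"yaw": 0,"fingers": 1}
    - {"dx": 0.063,"dy": 0,"dz": 0.01,"yaw": 0,"fingers": 1}
    - {"dx": 0.063,"dy": 0,"dz": 0.01,"yaw": 0,"fingers": 1}
    - {"dx": 0.063,"dy": 0,"dz": 0.01,"yaw": 0,"fingers": 1}
    - {"dx": 0.056,"dy": 0,"dz": 0.028,"yaw": 0,"fingers": 1}
    - {"dx": 0.056,"dy": 0,"dz": 0.028,"yaw": 0,"fingers": 1}
    - {"dx": 0.056,"dy": 0,"dz": 0.028,"yaw": 0,"fingers": 1}
    - {"dx": 0.056,"dy": 0,"dz": 0.028,"yaw": 0,"fingers": 1}
    - {"dx": 0.037,"dy": 0,"dz": 0.033,"yaw": 0,"fingers": 1}
    - {"dx": 0.037,"dy": 0,"dz": 0.033,"yaw": 0,"fingers": 1}
    - {"dx": 0.037,"dy": 0,"dz": 0.033,"yaw": 0,"fingers": 1}
    - {"dx": 0.037,"dy": 0,"dz": 0.02,"yaw": 0,"fingers": 1}
    - {"dx": 0,"dy": 0,"dz": 0,"yaw": 0,"fingers": 1}

```text
clock: 15.1
position: [0.6104, -0.0174, 0.1886]
tool_rot: [-3.142, -0.001, 3.13]
force: [0.1, -0.0, 1.4]
grip_width: 0.0004
finger_force: 0.0
```

Request:
drive_tool:
  targets:
    - {"dx": 0,"dy": 0,"dz": 0,"yaw": 0,"fingers": 1}
    - {"dx": 0,"dy": 0,"dz": 0,"yaw": 0,"fingers": 1}
    - {"dx": 0,"dy": 0,"dz": 0,"yaw": 0,"fingers": 1}
    - {"dx": 0,"dy": 0,"dz": 0,"yaw": 0,"fingers": 1}
    - {"dx": 0,"dy": 0,"dz": 0,"yaw": 0,"fingers": 1}
    - {"dx": 0,"dy": 0,"dz": 0,"yaw": 0,"fingers": 1}
    - {"dx": 0,"dy": 0,"dz": 0,"yaw": 0,"fingers": 1}
    - {"dx": 0,"dy": 0,"dz": 0,"yaw": 0,"fingers": 1}
    - {"dx": 0,"dy": 0,"dz": 0,"yaw": 0,"fingers": 1}
    - {"dx": 0,"dy": 0,"dz": 0,"yaw": 0,"fingers": 1}
    - {"dx": 0,"dy": 0,"dz": 0,"yaw": 0,"fingers": 1}
    - {"dx": 0,"dy": 0,"dz": 0,"yaw": 0,"fingers": 1}
    - {"dx": 0,"dy": 0,"dz": -0.2,"yaw": 0,"fingers": 1}
    - {"dx": 0,"dy": 0,"dz": -0.3,"yaw": 0,"fingers": 1}
    - {"dx": 0,"dy": 0,"dz": -0.3,"yaw": 0,"fingers": 1}
    - {"dx": 0,"dy": 0,"dz": -0.3,"yaw": 0,"fingers": 1}
    - {"dx": 0,"dy": 0,"dz": -0.2,"yaw": 0,"fingers": 1}
    - {"dx": 0,"dy": 0,"dz": 0,"yaw": 0,"fingers": 1}

```text
clock: 16.9
position: [0.6117, -0.017, 0.3216]
tool_rot: [-3.142, 0.004, 3.13]
force: [0.2, 0.6, -0.3]
grip_width: 0.0003
finger_force: 0.0
```

```bash
python3 look.py pics/c6.png
```

```text
(no output)
```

View pics/c6.png

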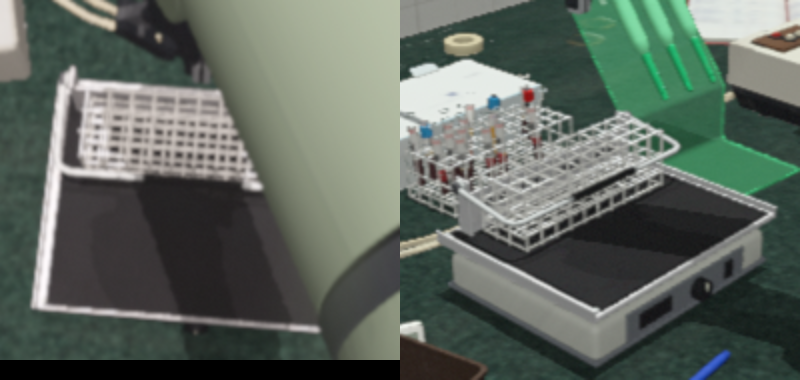

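The bail lies in front of the rack (right half: sleeve from (575,195) to (635,170)). I'll check its height against the down position, and make sure it's at rest after another second.

Request:
drive_tool:
  targets:
    - {"dx": 0,"dy": 0,"dz": 0,"yaw": 0,"fingers": 1}
    - {"dx": 0,"dy": 0,"dz": 0,"yaw": 0,"fingers": 1}
    - {"dx": 0,"dy": 0,"dz": 0,"yaw": 0,"fingers": 1}
    - {"dx": 0,"dy": 0,"dz": 0,"yaw": 0,"fingers": 1}
    - {"dx": 0,"dy": 0,"dz": 0,"yaw": 0,"fingers": 1}
    - {"dx": 0,"dy": 0,"dz": 0,"yaw": 0,"fingers": 1}
    - {"dx": 0,"dy": 0,"dz": 0,"yaw": 0,"fingers": 1}
    - {"dx": 0,"dy": 0,"dz": 0,"yaw": 0,"fingers": 1}
    - {"dx": 0,"dy": 0,"dz": 0,"yaw": 0,"fingers": 1}
    - {"dx": 0,"dy": 0,"dz": 0,"yaw": 0,"fingers": 1}

```text
clock: 18.0
position: [0.6109, -0.0174, 0.3189]
tool_rot: [3.142, -0.0, 3.13]
force: [0.4, 0.1, 0.4]
grip_width: 0.0002
finger_force: 0.0
```

```bash
python3 - <<'E'
from h import *
import cv2
from workcell import grab_frame
sp=(.5625,-.0158,-.0145)
for a in (0,.1,.2,.4):
    f=1.73-a; L=[(.1-.092*np.sin(f),y,.14+.092*np.cos(f)) for y in(.05,-.05)]
    print(a,(proj('scene',place(sp,L))-[190,150])*2+[400,0])
n=grab_frame("scene")
o=cv2.imread("pics/c6.png")[:,400:]
d=cv2.absdiff(cv2.resize(n[150:340,190:390],(400,380)),o).max(2)
print((d[120:]>40).sum())
cv2.imwrite("pics/c7.png",cv2.resize(n[200:300,210:350],None,fx=5,fy=5,interpolation=cv2.INTER_CUBIC))
E
```

```text
0 [[576.0626 198.499 ]
 [637.1303 169.861 ]]
0.1 [[576.4833 191.4009]
 [637.7523 163.0315]]
0.2 [[576.3204 183.9546]
 [637.797  155.886 ]]
0.4 [[574.2345 168.3483]
 [636.1376 140.9634]]
0
```

View pics/c7.png

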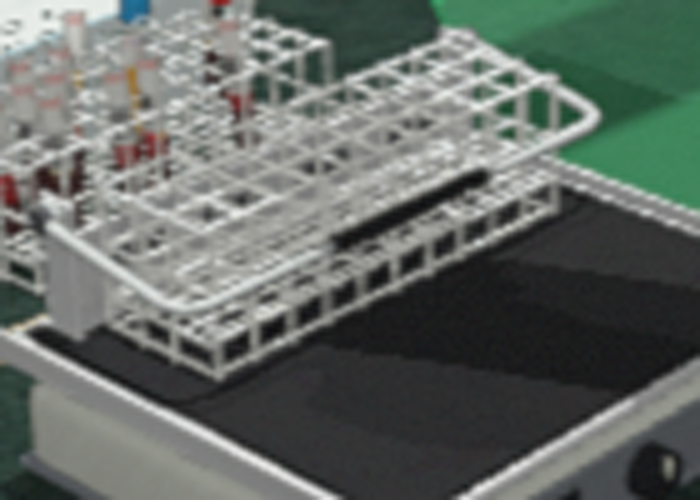

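The bail bar is down at angle ≈0 (sleeve ends at crop (332,242) and (488,176), where the model puts it), at rest, in front of the upright rack. Handing in.

```bash
python3 -c "
from workcell import workorder
print(workorder.job_done())"
```

```text
the job is handed in; nothing more can be done
None
```

The rack stands on its feet, square against the fence, with the bail right down in front of it; the arm stayed clear of the other bench items, and I handed the job in at about 18 s, with no verdict returned.

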